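# Refit the grille of a bench extraction box and open its damper

## Task

Put the extraction box back into service: the slotted grille taken off it is lying on its front deck. Fit the grille into the well behind the deck, its back edge hooked under the lip at the back of the well and its front edge then pressed down until it lies flat under the spring catches. Only then draw the damper slide out of the side of the box to its stop, leaving the other things on and around the box where they are.

Things in the scene. Friction and masses are not known exactly. Their poses are not given: they have to be found in the camera images.
- extractor: Grey sheet-metal extraction box fixed on the bench, 355 x 230 mm. Origin on the bench under the rear edge of its front deck, midway; x towards its fan housing (away from the robot at yaw 0), y left, z up (the 'box frame', mm). Deck: flat, 70 high, x -150 to 0, y -115 to 115. Well behind it: x 0 to 113.5. Fan housing behind x 113.5, 95 high, a compound bar and a loupe on it.
- seat (a point): Middle of the well at the height of its seat, a flat ledge all round, 50 mm above the bench and 20 mm below the deck, at box x 56.75 mm. Axes as the box. The well's side walls slope from y = +-83 mm at the seat to +-91 mm at deck height, so a grille up to about 8 mm off to one side is centred as it goes down.
- lip (a point): Middle of the front edge, on the underside, of the steel lip along the back of the well: box x 101.5 mm, 60 mm above the bench, so 10 mm over the seat. The lip reaches on to the well's back wall at x 113.5 mm and is 4 mm thick (top 64 mm above the bench).
- catch (a point): One of two spring catches (at box y +-68 mm; this point is on the left one): ramps 16 mm wide that stand 5 mm out of the well's front wall (x 0 to 5), 59 to 69 mm above the bench. With its back edge under the lip the grille comes to rest on them, its front edge about 10 to 15 mm above the seat; pressed down at the front with about 5 to 15 N it snaps below them, flat on the seat.
- grille: Loose slotted steel plate, 0.2 to 0.42 kg, 110 mm (x) x 160 mm (y) x 5 mm. Origin: centre of the underside, x towards its back edge (for the lip), z up. Home: origin at box x 55 to 58.5 mm, 50 mm above the bench, level; 3.5 mm play. It goes in only back edge low and first, front raised. Pushed off the deck's rear edge it tips into the well back edge down and slides on under the lip.
- grille_front (a point): Middle of the grille's front edge, on the underside (55 mm in front of the origin). With the back edge pushed up to the well's back wall it clears the rear edge of the deck by about 3 to 5 mm; short of that it is still lying on the deck and cannot go down.
- grille_back (a point): Middle of the grille's back edge, on the underside (55 mm behind the origin).
- grille_bar (a point): Top middle of the steel pull bar that stands along the grille's front edge, flush with it: 100 mm long (y), 10 mm thick (x), 20 mm tall above the plate, top 25 mm above the plate's underside. It can be pushed, pinched from above or pressed on.
- damper (a joint): Aluminium slide damper in a tight level channel under the well, sticking out of the left (+y) side of the box, 0 = shut, 0.060 = drawn out to the stop (m, along the box's +y). It runs stiffly (about 2.5 N) and stays where it is left.
- damper_pull (a point): Top middle of the damper's upturned pull: an upright plate 50 mm long (box x, centred at 35 mm), 10 mm thick (box y), top 80 mm above the bench. Shut, its inner face is 42 mm from the box's side; two 10 mm channel rails there leave 32 mm free up to 45 mm above the bench. The slide's flat tail in this gap has its top 34 mm above the bench.
- dapping_block: Dark steel block with round hollows, 60 x 60 x 45 mm, on the bench left of the deck; origin under its centre. Bystander.
- swage_block: Grooved dark steel block, 70 x 55 x 40 mm, on the bench right of the box. Bystander.
- hammer: Hammer, 240 mm long, lying on the bench to the left. Bystander.
- pliers: Pliers with black handles, 145 mm long, lying on the bench right of the deck. Bystander.
- jar: Amber jar with black cap, 56 mm across, 75 mm tall, on the bench to the left. Bystander.
- movement: Clock movement between two brass plates, 62 x 62 x 38 mm, on the bench at the right. Bystander.
- compound_bar: Brown bar of polishing compound, 35 x 85 x 28 mm, on top of the fan housing. Bystander.
- loupe: Black eyeglass loupe, 34 mm across, 30 mm tall, on top of the fan housing. Bystander.
Mind the look-alikes: they are no part of the job. What is shaped like the grille but orange or turquoise is not meant.

How it is judged (in metres and radians):
On the way, in this order (a step that is already met when the one before it is completed fails the run):
1. the grille lies flat in the well, back edge under the lip, front edge down under the catches (x of grille_back in the frame of extractor above 0.106 m and z of each of grille_back, grille_front in the frame of extractor below 0.054 m), for 0.3 s.
2. the damper is drawn out to its stop (value of joint damper above 0.054 m), for 0.2 s.
At the end, for the whole second after the job is handed in: The grille rests in the well with its back edge at least 4.5 mm under the lip (box x over 106 mm) and both its front and back edges within 4 mm of the seat; the damper is drawn out at least 54 of its 60 mm; the grille is at rest (all of step 1 and value of joint damper above 0.054 m and linear speed of grille below 0.02 m/s); the robot touches nothing.
It fails at once if a bystander is moved by more than 30 mm (distance of any of dapping_block, swage_block, hammer, pliers, jar, movement, compound_bar, loupe from where it was at the start of the episode above 0.03 m).
It also fails if it takes over 67 s, if anything falls off the work surface, if the arm or the gripper's body presses on something with over 40 N, if the wrist force passes 120 N, or if a joint passes its speed limit or range.

## Robot

A 6-joint arm with a two-finger parallel gripper is mounted at the origin on the work surface. World frame = base frame: x ahead of the robot, y to its left, z up, the work surface at z = 0. Lengths are in mm, angles in degrees, forces in N, time in s.
With the tool pointing down it reaches from about 300 to 850 mm from the base axis. Payload 4.2 kg.
Tool frame: the origin (TCP) lies at the very end of the fingers, on their centre line; the grasp point (between the pads) lies 19 mm behind it; x points along the fingers, z is the direction in which the jaws open and shut, and the axes are right-handed (so a half turn about x gives the same grasp; the last joint's range is limited). The gripper opens to 91 mm and grips with 3 to 60 N. Pads are 32 mm wide; open, the fingers measure 118 mm over their backs; the gripper's body (76 mm by 178 mm) begins 60 mm behind the grasp point.
Start: joints at [68.239, 18.312, 89.639, -0, 72.044, -1.146], TCP at [202.454, 538.199, 191.676] pointing down, gripper open.
Joint ranges: [-177.97, 177.97], [-48.28, 115.42], [12.27, 149.76], [-77.06, 257.06], [2.81, 150.46], [-146.56, 146.56]. Speed limits (degrees/s): [147.25, 147.25, 180, 180, 180, 180].

## Interface

Orientations are given as [roll, pitch, yaw] about the fixed x, y, z axes, in that order (R = Rz(yaw) Ry(pitch) Rx(roll)).
In Python, from workcell import state, grab_frame, camera_info, env, search_frame, place_of gives the robot as it stands.
- The arm moves only by the tool drive_tool, never from a script. Its argument "plan" is a list of rows, each a list of 7 numbers: the turn, a rotation vector about the world's x, y, z in degrees, then the shift along the world's x, y, z in mm, then the finger opening in mm, from 0 to 91.2. In form: [[wx, wy, wz, dx, dy, dz, jaw], ...]. A call has 1 to 10 rows; each row is the pose to reach, as a shift and turn from the pose measured when the call began; what a row does not reach only later rows make up. A row lasts 1/8 s, in which the tool goes at most 62.5 mm and 10.7 degrees, less where a joint would pass 70% of its speed; a pose out of reach is approached as far as the arm can. A call with a gripper value outside its range is refused whole. The fingers move at their own pace and stop on an object; "grip_force" is the grip in N (left out, the last holds). Time passes only in rows, so rows that repeat a pose let the fingers close. It gives the time, the measured TCP pose, the force and the opening at its end, in the units of the state.
- state(): the state, without advancing time (a new reading comes with each control period).
- grab_frame(name): name is "side" or "top"; returns the picture (400x640x3 uint8, red, green, blue); there is no depth.
- camera_info(name): a dict with "intrinsics" (3x3 intrinsics, pixels), "origin" and "orientation" of the camera in the world. Camera axes: x right, y down, z forward; pixel columns grow to the right and rows downward; lengths in mm; the calibration is good to about 2 mm. A picture is of the moment at which its call begins. camera_info takes no time and is no camera call.
- env.job_done(): hands the job in, once; it reports no verdict.
Trained networks look in the newest picture that a camera, given by its name, has taken for a name from the list of things; names that differ only in an ending like _2 or _b are one class to them, and where a whole thing is asked for, a point or a joint stands for the part that bears it (a point fixed in the world has none). Each returns a list of dicts, best first, with "p" (0 to 1); they miss things now and then, are a little off and sometimes report something else, mostly with a low value. They report only what shows in the picture. A call takes as long as a camera call. They do not tell look-alikes from the thing itself.
- search_frame(camera, label): "rect" ([left, top, right, bottom] as shares, 0 to 1, of the picture: columns of its width, rows of its height, round what is visible of it).
- place_of(camera, label): "location" ([column, row] as shares, 0 to 1, of the picture: columns of its width, rows of its height: a listed point, or the origin of a listed thing).
The state is a dict: "time_s": time; "qpos": joint angles; "qvel": joint speeds; "effort": joint torques, N m; "ee_pos": TCP position; "ee_rot": TCP orientation; "force": force on the tool from outside, world axes, zero at the start; "torque": the same for the moment, N m; "gripper_width": finger opening in mm.
Only numpy, scipy, OpenCV 4.12 (cv2) and the standard library are available. Lean on these libraries where they do the work, as an engineer would, in place of code of your own. Each camera call takes 0.05 s, during which the arm holds its last target. There are 200 camera calls.

## Working session

There is one attempt and no reset: what is moved stays moved. The work goes in short steps, Python scripts to look and compute and a tool call to move; the robot and the scene stay as the last step left them, time stands still between calls to the robot, and variables do not carry over. Pictures are saved under pics/ and viewed, about 8 in all and at most 12, crops included, and the job is handed in when it is done.

Besides the shell and the picture viewer there is one more tool, called after ">>>" by a JSON object that holds its "method" and its "body", one argument or row to a line. drive_tool: Moves the arm, as the interface text tells. Its arguments: {"type":"object","properties":{"plan":{"type":"array"},"grip_force":{"type":"number"}},"required":["plan"]}

```bash
ls; mkdir -p pics
cat > h.py <<'E'
import numpy as np, cv2
from workcell import state, grab_frame, camera_info, env, search_frame, place_of
from scipy.spatial.transform import Rotation as R
E
python3 - <<'E'
from h import *
for c in("top","side"):
    i=camera_info(c); print(c,i)
    cv2.imwrite(f"pics/{c}0.png",grab_frame(c)[:,:,::-1])
    for l in ["extractor","grille","grille_bar","grille_front","grille_back","seat","lip","catch","damper_pull"]:
        print(l,[(np.round(np.array(d["location"])*[640,400],1).tolist(),round(d["p"],2)) for d in place_of(c,l)][:4])
print(state())
E
```

```text
pics
top {'intrinsics': array([[444.73746272,   0.        , 321.29302293],
       [  0.        , 444.73746272, 201.270712  ],
       [  0.        ,   0.        ,   1.        ]]), 'origin': array([ 380.85548205,  -50.18354494, 1256.4574946 ]), 'orientation': array([-174.60873647,   -0.62335142,  -88.50062798])}
extractor [([343.3, 165.5], 0.78), ([352.9, 208.1], 0.17)]
grille [([346.8, 190.0], 0.89), ([252.8, 265.4], 0.84), ([424.8, 308.1], 0.59), ([319.0, 101.0], 0.45)]
grille_bar [([261.3, 251.2], 0.74), ([427.8, 325.2], 0.73), ([352.2, 205.2], 0.7)]
grille_front [([421.3, 328.4], 0.82), ([267.9, 246.8], 0.77), ([353.2, 207.2], 0.64)]
grille_back [([243.3, 279.1], 0.98), ([425.4, 290.8], 0.76), ([345.6, 169.6], 0.74), ([195.1, 148.1], 0.61)]
seat [([346.9, 142.7], 0.76)]
lip [([345.8, 127.5], 0.66)]
catch [([322.4, 160.1], 0.79)]
damper_pull [([287.0, 147.8], 0.79)]
side {'intrinsics': array([[507.69844596,   0.        , 324.78495732],
       [  0.        , 507.69844596, 196.33077068],
       [  0.        ,   0.        ,   1.        ]]), 'origin': array([ 326.92015152, -932.03789479
[... 571 characters left out ...]
[361.0, 199.7], 0.66)]
damper_pull [([360.1, 166.0], 0.9)]
{'time_s': 1.0, 'qpos': array([ 6.82397635e+01,  1.83103252e+01,  8.96395590e+01,  1.75373684e-03,
        7.20429649e+01, -1.14788208e+00]), 'qvel': array([-0.02527079, -0.00017705, -0.02700595, -0.02974438,  0.09122873,
        0.06767528]), 'effort': array([ 1.14002200e-03, -4.12357664e+01, -2.32234132e+01,  7.28307688e-02,
        3.78589053e-02, -1.50062874e-05]), 'ee_pos': array([202.43994669, 538.20500227, 191.68793357]), 'ee_rot': array([11.98476365, 89.992657  , 81.37186865]), 'force': array([-0.76954057, -0.28319715,  0.47109276]), 'torque': array([ 0.00246762, -0.03518952,  0.00388783]), 'gripper_width': 91.09552115338103}
```

View pics/top0.png

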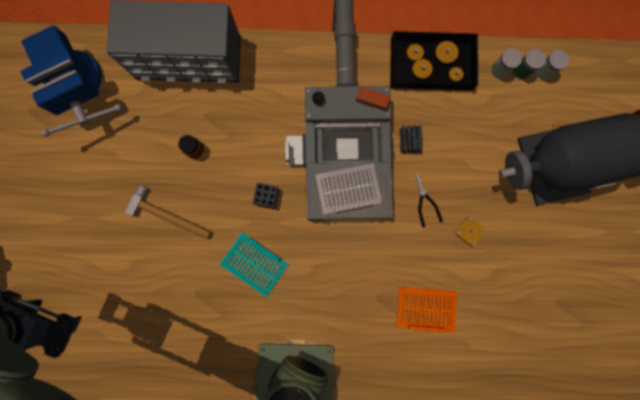

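View pics/side0.png

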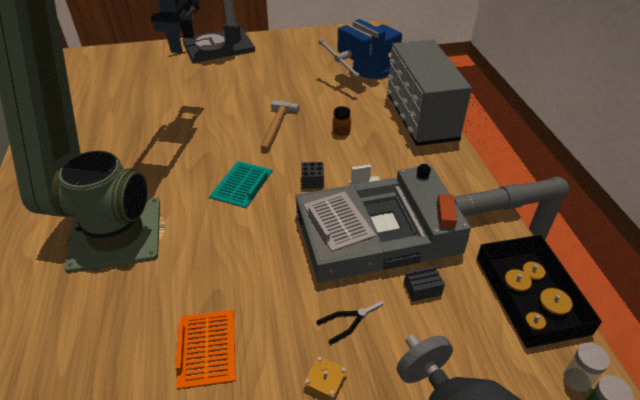

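Candidates: grey grille on deck, top (348,188) / side (339,220); turquoise, top (254,265); orange, top (427,309). The description picks the grey one on the deck. Next: a close crop, then fit the box and grille poses.

```bash
cat >> h.py <<'E'
from scipy.optimize import least_squares
def cam(c):
    i=camera_info(c); return i["intrinsics"],i["origin"],R.from_euler("xyz",i["orientation"],degrees=True)
def proj(c,P):
    K,o,r=cam(c); q=r.inv().apply(np.atleast_2d(P)-o)@K.T; return q[:,:2]/q[:,2:]
def ray(c,uv,z):
    K,o,r=cam(c); d=r.apply(np.linalg.solve(K,[*uv,1])); return o+d*(z-o[2])/d[2]
def fit(obs,x0):
    # obs: (cam, local xyz, pixel); returns x,y,yaw(deg)
    def P(p,l): return R.from_euler("z",p[2],degrees=True).apply(l)+[p[0],p[1],0]
    f=lambda p:np.concatenate([(proj(c,P(p,l))[0]-uv) for c,l,uv in obs])
    s=least_squares(f,x0,loss="soft_l1",x_scale=[1,1,.5]); return s.x,f(s.x).reshape(-1,2)
E
python3 - <<'E'
from h import *
T,S="top","side"
obs=[(T,[56.75,0,50],(346.9,142.7)),(T,[101.5,0,60],(345.8,127.5)),(T,[2.5,68,69],(322.4,160.1)),(T,[35,162-115+115-0,80],(287,147.8)),
(S,[56.75,0,50],(390.2,219)),(S,[101.5,0,60],(408.2,210.4)),(S,[2.5,68,69],(361,199.7)),(S,[35,162,80],(360.1,166)),(T,[0,0,0],(343.3,165.5)),(S,[0,0,0],(364.2,234.9))]
print(ray(T,(346.9,142.7),50))
p,r=fit(obs,[500,-90,0]);print("box",p.round(1));print(r.round(1).tolist())
# grille
g=[(T,[0,0,70],(346.8,190)),(T,[-50,0,95],(352.2,205.2)),(T,[-55,0,70],(353.2,207.2)),(T,[55,0,70],(345.6,169.6)),
(S,[0,0,70],(339.3,220.8)),(S,[-50,0,95],(320.9,215.3)),(S,[-55,0,70],(315.5,226.5)),(S,[55,0,70],(359.7,209.3))]
q,r=fit(g,[420,-90,0]);print("grille",q.round(1));print(r.round(1).tolist())
b=R.from_euler("z",-p[2],degrees=True).apply([q[0]-p[0],q[1]-p[1],0]);print("in box",b.round(1),q[2]-p[2])
for c,(x,y,w,h) in {T:(280,80,120,150),S:(280,150,200,140)}.items():
    im=cv2.imread(f"pics/{c}0.png")
    k=4 if c==T else 4
    im=cv2.resize(im[y:y+h,x:x+w],None,fx=k,fy=k,interpolation=cv2.INTER_CUBIC)
    def dr(pose,l,col):
        u=proj(c,R.from_euler("z",pose[2],degrees=True).apply(l)+[pose[0],pose[1],0]); u=((u-[x,y]+.5)*k).astype(int)
        cv2.polylines(im,[u],True,col,1)
    dr(p,[[-150,-115,70],[0,-115,70],[0,115,70],[-150,115,70]],(0,255,0))
    dr(p,[[113.5,-115,95],[205,-115,95],[205,115,95],[113.5,115,95]],(0,255,0))
    dr(p,[[10,157,80],[60,157,80],[60,167,80],[10,167,80]],(255,0,255))
    dr(q,[[-55,-80,75],[55,-80,75],[55,80,75],[-55,80,75]],(0,0,255))
    dr(q,[[-55,-50,95],[-45,-50,95],[-45,50,95],[-55,50,95]],(255,255,0))
    cv2.imwrite(f"pics/crop_{c}.png",im)
E
```

```text
[ 659.32475686 -126.75483345   50.        ]
box [ 601.1 -127.1    1.8]
[[-0.5, 0.5], [0.6, -1.1], [-0.5, 1.3], [-0.1, 1.1], [-0.0, -2.3], [-0.0, 0.4], [-0.1, -4.0], [2.7, 0.5], [2.1, 1.1], [2.1, -0.0]]
grille [ 530.1 -129.5   13.4]
[[0.6, -1.7], [-0.1, 0.4], [-1.4, 1.0], [-2.5, -1.1], [-0.3, -1.0], [-1.4, 3.5], [2.1, 0.5], [0.1, 3.4]]
in box [-71.   -0.1   0. ] 11.607419793205127
```

View pics/crop_top.png

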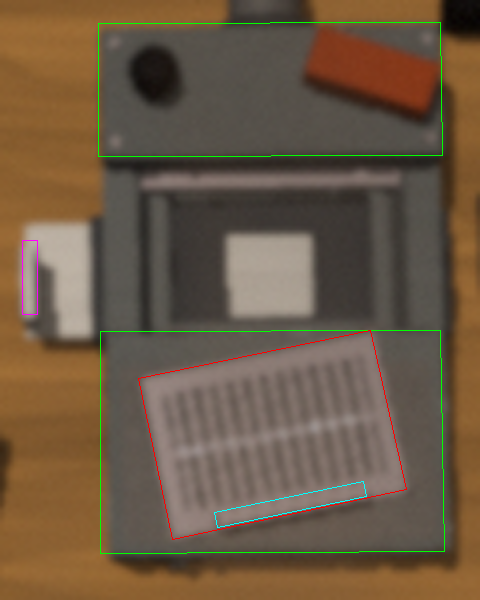

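View pics/crop_side.png

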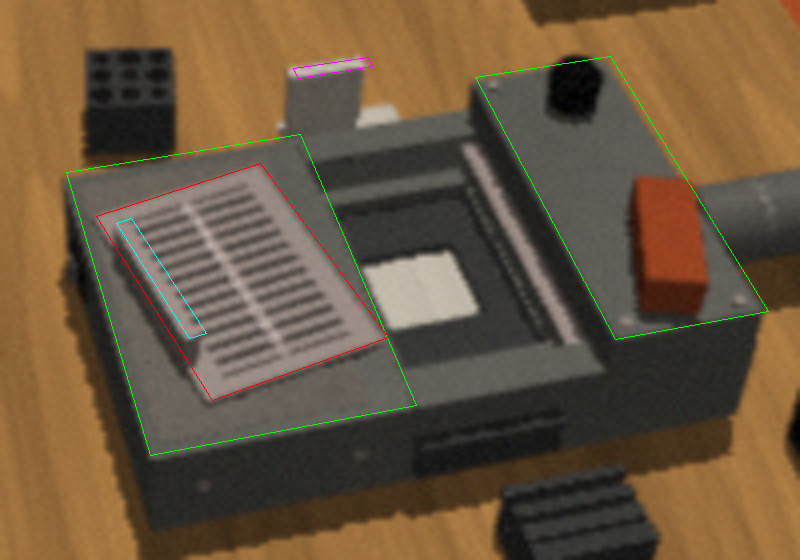

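Both crops confirm the fit: the grey steel grille lies on the deck, bar towards the robot (top crop ~(290,505), side crop ~(160,280)). The well and lip behind it are empty, and overlays agree to about 1 px. Now working out the move to grip the bar.

```bash
cat >> h.py <<'E'
BOX=np.array([601.1,-127.1,1.8])
def b2w(l): return R.from_euler("z",BOX[2],degrees=True).apply(l)+[BOX[0],BOX[1],0]
def w2b(w): return R.from_euler("z",-BOX[2],degrees=True).apply(np.array(w)-[BOX[0],BOX[1],0])
def goal(pos,yaw,tilt=0,flip=0):
    """tool down, jaw axis at world yaw; tilt about the jaw-frame y (back low). prints turn, shift from here"""
    s=state(); C=R.from_euler("xyz",s["ee_rot"],degrees=True)
    best=None
    for f in (1,-1):
        x=np.array([0,0,-1.]); z=f*np.array([1.,0,0]); M=np.column_stack([x,np.cross(z,x),z])
        G=R.from_euler("z",yaw,degrees=True)*R.from_euler("y",tilt,degrees=True)*R.from_matrix(M)
        v=(G*C.inv()).as_rotvec(degrees=True)
        if best is None or np.linalg.norm(v)<np.linalg.norm(best): best=v
    print("turn",best.round(1),"shift",(np.array(pos)-s["ee_pos"]).round(1),"from",s["ee_pos"].round(1),"q6",s["qpos"][5].round(1))
E
python3 - <<'E'
from h import *
q=np.array([530.1,-129.5,13.4])
bar=R.from_euler("z",q[2],degrees=True).apply([-50,0,0])+[q[0],q[1],0]
print(bar); goal([bar[0],bar[1],130],13.4)
for n in ("dapping_block",): 
    d=place_of("top",n)[0]; w=ray("top",np.array(d["location"])*[640,400],0); print(n,d["p"],w,w2b(w))
E
```

```text
[ 481.46120609 -141.08739517    0.        ]
turn [ -0.   0. -56.] shift [ 279.  -679.3  -61.7] from [202.4 538.2 191.7] q6 -1.1
dapping_block 0.73 [516.77025387  84.59358761   0.        ] [-77.63867821 214.23799094   0.        ]
```

>>> {"method": "drive_tool", "body": {
  "plan": [
    [0,0,-5,25,-60,0,50],
    [0,0,-11,50,-120,0,50],
    [0,0,-17,75,-180,0,50],
    [0,0,-22,100,-240,0,50],
    [0,0,-27,125,-300,0,50],
    [0,0,-33,150,-360,0,50],
    [0,0,-38,175,-420,0,50],
    [0,0,-44,200,-480,-10,50],
    [0,0,-50,225,-540,-20,50],
    [0,0,-56,250,-600,-30,50]
  ],
  "grip_force": 40
}}

```text
time_s: 2.3
ee_pos: [442.9, -39.1, 165.9]
ee_rot: [-5.8, 89.9, 7.3]
force: [0.9, -0.2, -0.6]
gripper_width: 50.2
```

```bash
python3 -c "
from h import *
goal([481.5,-141.1,130],13.4)"
```

```text
turn [-0.   0.1  0.2] shift [  38.6 -102.   -35.9] from [442.9 -39.1 165.9] q6 -19.7
```

>>> {"method": "drive_tool", "body": {
  "plan": [
    [0,0,0,20,-50,-15,50],
    [0,0,0,38.6,-102,-30,50],
    [0,0,0,38.6,-102,-45,50],
    [0,0,0,38.6,-102,-56,50],
    [0,0,0,38.6,-102,-56,50],
    [0,0,0,38.6,-102,-56,50]
  ]
}}

```text
time_s: 3.05
ee_pos: [481.7, -140.2, 110.5]
ee_rot: [-13.8, 89.8, -0.5]
force: [0.1, 0.1, -0.2]
gripper_width: 50.2
```

Run:
```python
from h import *
goal([481.5,-141.1,79],13.4)
im=grab_frame("side")[:,:,::-1]; cv2.imwrite("pics/s1.png",cv2.resize(im[130:300,230:450],None,fx=3.5,fy=3.5,interpolation=cv2.INTER_CUBIC))
```

```text
turn [0.  0.2 0.1] shift [ -0.2  -0.9 -31.5] from [ 481.7 -140.2  110.5] q6 -30.9
```

View pics/s1.png

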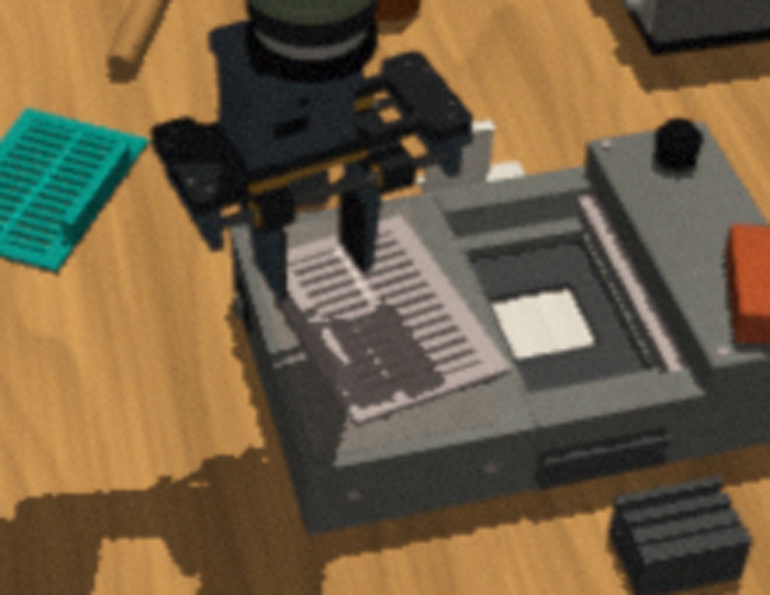

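The picture shows the fingers straddling the bar line: the front finger tip at crop (280,290) is before the grille's front edge, and the rear one at (360,265) is over the plate. Descend and pinch.

>>> {"method": "drive_tool", "body": {
  "plan": [
    [0,0,0,0,-1,-20,50],
    [0,0,0,0,-1,-31,50],
    [0,0,0,0,-1,-31,50],
    [0,0,0,0,-1,-31,0],
    [0,0,0,0,-1,-31,0],
    [0,0,0,0,-1,-31,0],
    [0,0,0,0,-1,-31,0]
  ],
  "grip_force": 50
}}

```text
time_s: 3.98
ee_pos: [481.9, -141.4, 79.9]
ee_rot: [-17.9, 89.8, -4.6]
force: [0.2, 0.5, -0.6]
gripper_width: 12.8
```

Run:
```python
from h import *
s=state();print(s["gripper_width"],s["force"],w2b(s["ee_pos"]))
# staged goals: bar yaw -> box yaw
goal(b2w([-95,0,95]),1.8,0)
goal(b2w([-95,0,110]),1.8,14)
```

```text
12.821928038348428 [ 0.22446992  0.47285382 -0.62374144] [-119.56845061  -10.50502097   79.88003451]
turn [  0.    0.2 -11.4] shift [24.2 11.3 15.1] from [ 481.9 -141.4   79.9] q6 -31.0
turn [ -1.8  14.1 -11.4] shift [24.2 11.3 30.1] from [ 481.9 -141.4   79.9] q6 -31.0
```

>>> {"method": "drive_tool", "body": {
  "plan": [
    [0,0,0,0,0,0,0],
    [0,0,0,0,0,0,0],
    [0,0,0,0,0,8,0],
    [0,0,-3,2,3,20,0],
    [0,0,-8,6,8,25,0],
    [0,0,-11.5,12,11,25,0],
    [0,0,-11.5,12,11,25,0],
    [0,0,-11.5,12,11,25,0]
  ]
}}

```text
time_s: 4.97
ee_pos: [493.8, -130.4, 105.0]
ee_rot: [-19.9, 89.8, -18.1]
force: [-1.4, 0.1, 0.0]
gripper_width: 0.2
```

```bash
cat > look.py <<'E'
from h import *; import sys
n=sys.argv[1]; s=state();print(s["gripper_width"],s["force"].round(1),"TCP box",w2b(s["ee_pos"]).round(1))
A=grab_frame("side")[130:290,230:460,::-1];B=grab_frame("top")[80:240,270:420,::-1]
cv2.imwrite(f"pics/{n}.png",np.hstack([cv2.resize(a,None,fx=2.1,fy=2.1*1.3,interpolation=cv2.INTER_CUBIC) for a in (A,B)]))
E
python3 look.py a
python3 - <<'E'
from h import *
T="top"
for c in("side","top"):
    for l in ["grille","grille_front","grille_back","grille_bar"]:
        print(c,l,[(np.round(np.array(d["location"])*[640,400],1).tolist(),round(d["p"],2)) for d in place_of(c,l)][:4])
E
```

```text
0.24690025957869025 [-1.4  0.1  0. ] TCP box [-1.074e+02  1.000e-01  1.050e+02]
side grille [([340.3, 221.0], 0.96), ([202.9, 346.4], 0.71), ([243.0, 185.1], 0.64)]
side grille_front [([261.9, 188.2], 0.98), ([183.5, 346.7], 0.67), ([314.7, 226.1], 0.58)]
side grille_back [([359.5, 214.1], 0.89), ([233.8, 344.6], 0.79), ([222.4, 179.1], 0.69), ([272.3, 125.6], 0.52)]
side grille_bar [([177.7, 340.3], 0.91), ([321.6, 217.9], 0.87), ([255.2, 181.0], 0.73)]
top grille [([250.5, 265.5], 0.78)]
top grille_front [([266.7, 246.7], 0.92), ([424.0, 328.1], 0.81)]
top grille_back [([242.4, 279.5], 0.98), ([425.4, 289.9], 0.97), ([348.3, 147.0], 0.31)]
top grille_bar [([428.6, 326.2], 0.66), ([263.1, 251.6], 0.56)]
```

View pics/a.png

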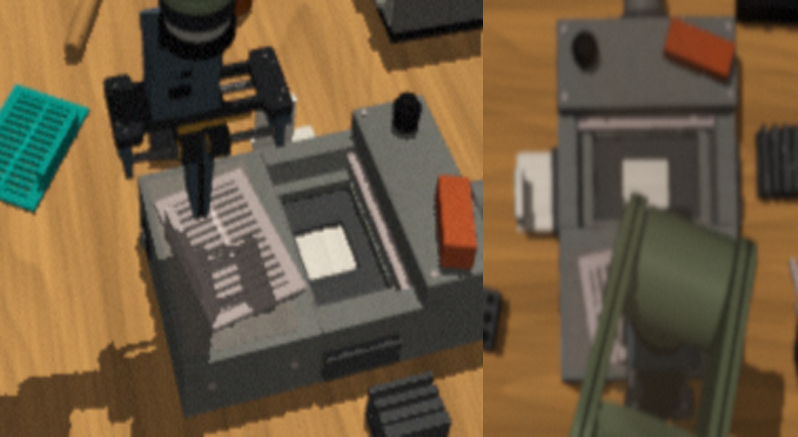

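The fingers closed on nothing (0.2 mm) and the grille has not moved. Checking heights by triangulation and the tool projection before retrying.

Run:
```python
from h import *
def tri(a,b):
    A=[];y=[]
    for c,uv in(("top",a),("side",b)):
        K,o,r=cam(c); d=r.apply(np.linalg.solve(K,[*uv,1])); d/=np.linalg.norm(d); M=np.eye(3)-np.outer(d,d);A.append(M);y.append(M@o)
    return np.linalg.lstsq(np.vstack(A),np.hstack(y),rcond=None)[0].round(1)
print("bar",tri((352.2,205.2),(320.9,215.3)),"front",tri((353.2,207.2),(315.5,226.5)),"back",tri((345.6,169.6),(359.7,209.3)),"o",tri((346.8,190),(339.3,220.8)))
print("damper",tri((287,147.8),(360.1,166)),"lip",tri((345.8,127.5),(408.2,210.4)))
print("tcp px",proj("side",state()["ee_pos"]),"orig fit bar",proj("side",[481.5,-141.1,95]))
a=cv2.imread("pics/side0.png");b=grab_frame("side")[:,:,::-1]
im=np.hstack([cv2.resize(i[175:255,285:385],None,fx=4,fy=6,interpolation=cv2.INTER_CUBIC) for i in(a,b)])
cv2.imwrite("pics/cmp.png",im)
```

```text
bar [ 483.3 -140.6  105.1] front [ 475.2 -145.2   75.9] back [ 579.3 -122.6   87.7] o [ 528.6 -128.5   65.4]
damper [628.3  36.1  83.1] lip [ 701.2 -122.5   59.7]
tcp px [[323.90188385 211.68899249]] orig fit bar [[319.50356997 218.78111363]]
```

View pics/cmp.png

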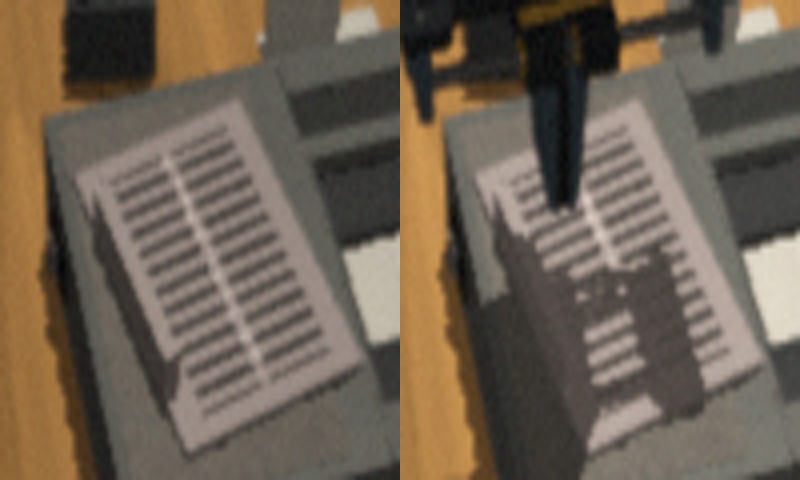

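>>> {"method": "drive_tool", "body": {
  "plan": [
    [0,0,6,-6,-6,5,40],
    [0,0,11.5,-12,-11,5,40],
    [0,0,11.5,-12,-11,5,40],
    [0,0,11.5,-12,-11,-10,40],
    [0,0,11.5,-12,-11,-26,40],
    [0,0,11.5,-12,-11,-26,40]
  ],
  "grip_force": 15
}}

```text
time_s: 6.28
ee_pos: [480.7, -140.8, 77.0]
ee_rot: [104.4, 89.9, 117.6]
force: [0.3, -0.8, 0.4]
gripper_width: 40.0
```

>>> {"method": "drive_tool", "body": {
  "plan": [
    [0,0,0,0,0,-1,40],
    [0,0,0,0,0,-2,40],
    [0,0,0,0,0,-3,40],
    [0,0,0,0,0,-3,40]
  ]
}}

```text
time_s: 6.78
ee_pos: [480.8, -140.8, 74.2]
ee_rot: [84.7, 89.9, 98.0]
force: [-0.0, 0.4, -0.4]
gripper_width: 39.8
```

>>> {"method": "drive_tool", "body": {
  "plan": [
    [0,0,0,0,0,-1,40],
    [0,0,0,0,0,-2,40],
    [0,0,0,0,0,-2,40]
  ]
}}

```text
time_s: 7.15
ee_pos: [480.7, -140.8, 72.1]
ee_rot: [96.2, 89.9, 109.4]
force: [-0.6, 0.1, -0.6]
gripper_width: 39.9
```

Run:
```python
from h import *
s=state(); print(s["ee_pos"],s["force"])
b=grab_frame("side")[:,:,::-1]
cv2.imwrite("pics/z.png",cv2.resize(b[165:255,270:390],None,fx=6,fy=6,interpolation=cv2.INTER_CUBIC))
```

```text
[ 480.68926098 -140.75948362   72.05443144] [-0.5813494   0.0658152  -0.56388595]
```

View pics/z.png

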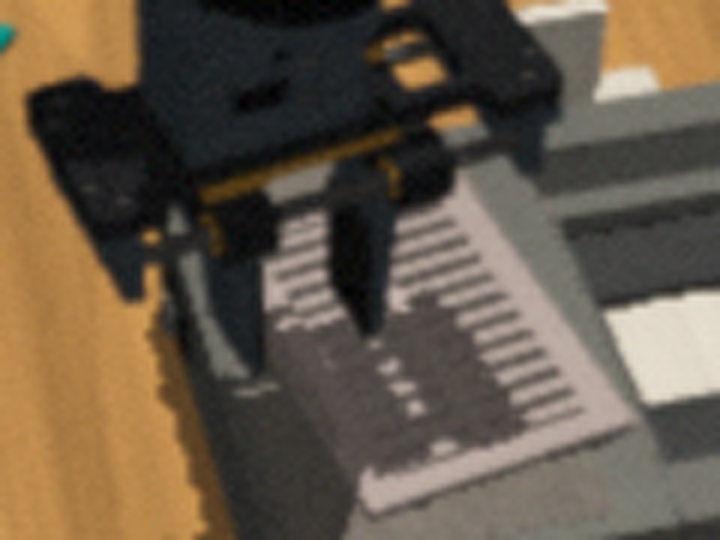

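Run:
```python
from h import *
s=state(); t=s["ee_pos"]; C=R.from_euler("xyz",s["ee_rot"],degrees=True); print(C.as_matrix().round(2).tolist())
rz=R.from_euler("z",13.4,degrees=True)
for l in ([20,-16],[20,16],[20,0],[33,-16],[33,0],[-20,-16],[-20,0],[-33,-16],[-33,0]):
    print(l,proj("side",t+rz.apply([*l,0])).round(1),end="; ")
print()
for l in ([-45,-50,95],[-55,-50,95],[-55,50,95],[-45,50,95]): print(l,proj("side",rz.apply(l)+[530.1,-129.5,0]).round(1))
```

```text
[[-0.0, -0.23, 0.97], [0.0, 0.97, 0.23], [-1.0, 0.0, -0.0]]
[20, -16] [[330.  227.6]]; [20, 16] [[324.1 218.5]]; [20, 0] [[327. 223.]]; [33, -16] [[335.1 225.9]]; [33, 0] [[332.1 221.3]]; [-20, -16] [[314.1 233. ]]; [-20, 0] [[311.2 228.4]]; [-33, -16] [[308.9 234.8]]; [-33, 0] [[306.  230.1]]; 
[-45, -50, 95] [[331.  232.8]]
[-55, -50, 95] [[326.9 234.2]]
[-55, 50, 95] [[308.6 205.5]]
[-45, 50, 95] [[312.5 204.2]]
```

>>> {"method": "drive_tool", "body": {
  "plan": [
    [0,0,0,0,0,0,20],
    [0,0,0,0,0,0,20],
    [0,0,0,0,0,0,20],
    [0,0,0,0,0,0,14],
    [0,0,0,0,0,0,14],
    [0,0,0,0,0,0,14]
  ]
}}

```text
time_s: 7.95
ee_pos: [480.7, -140.8, 72.1]
ee_rot: [91.3, 89.9, 104.5]
force: [0.1, -0.4, 0.8]
gripper_width: 14.0
```

>>> {"method": "drive_tool", "body": {
  "plan": [
    [0,0,0,0,0,0,4],
    [0,0,0,0,0,0,4],
    [0,0,0,0,0,0,4],
    [0,0,0,0,0,0,4]
  ]
}}

```text
time_s: 8.45
ee_pos: [480.2, -140.8, 72.0]
ee_rot: [131.3, 89.9, 144.5]
force: [-3.0, -0.6, 1.2]
gripper_width: 8.6
```

Run:
```python
from h import *
for c in("side","top"):
    grab_frame(c)
    for l in ["grille","grille_front","grille_back","grille_bar"]:
        print(c,l,[(np.round(np.array(d["location"])*[640,400],1).tolist(),round(d["p"],2)) for d in place_of(c,l)][:4])
```

```text
side grille [([208.1, 346.1], 0.93), ([337.4, 222.6], 0.84), ([241.0, 183.1], 0.62)]
side grille_front [([314.3, 228.5], 0.88), ([262.9, 186.7], 0.86), ([180.1, 348.1], 0.65)]
side grille_back [([359.0, 212.8], 0.89), ([224.0, 179.6], 0.75), ([235.2, 346.4], 0.69)]
side grille_bar [([180.4, 344.5], 0.83), ([320.7, 216.3], 0.73)]
top grille [([425.2, 306.8], 0.91), ([252.4, 265.9], 0.75)]
top grille_front [([265.5, 246.3], 0.79), ([424.0, 329.0], 0.74), ([287.1, 151.4], 0.61), ([265.7, 193.9], 0.32)]
top grille_back [([345.5, 167.1], 0.83), ([242.2, 279.8], 0.72), ([427.6, 289.1], 0.63), ([193.4, 148.3], 0.63)]
top grille_bar [([427.9, 328.7], 0.71)]
```

>>> {"method": "drive_tool", "body": {
  "plan": [
    [0,0,0,0,0,0,18],
    [0,0,0,0,0,-1,18],
    [0,0,0,0,0,-2,18],
    [0,0,0,0,0,-2,18]
  ]
}}

```text
time_s: 9.45
ee_pos: [480.9, -140.7, 70.0]
ee_rot: [78.5, 89.9, 91.7]
force: [0.1, -0.8, -0.1]
gripper_width: 18.0
```

>>> {"method": "drive_tool", "body": {
  "plan": [
    [0,0,0,0,0,-1,18],
    [0,0,0,0,0,-2,18],
    [0,0,0,0,0,-2,18]
  ]
}}

```text
time_s: 9.82
ee_pos: [480.8, -140.7, 67.9]
ee_rot: [88.1, 89.9, 101.3]
force: [-0.5, -0.5, -0.6]
gripper_width: 18.0
```

>>> {"method": "drive_tool", "body": {
  "plan": [
    [0,0,0,0,0,-1,18],
    [0,0,0,0,0,-2,18],
    [0,0,0,0,0,-3,18],
    [0,0,0,0,0,-3,18]
  ]
}}

```text
time_s: 10.32
ee_pos: [480.7, -140.6, 64.8]
ee_rot: [98.8, 89.9, 112.0]
force: [0.1, 0.0, -0.6]
gripper_width: 17.8
```

Run:
```python
from h import *
b=grab_frame("side")[:,:,::-1]
s=state();print(s["ee_pos"],s["qpos"])
im=cv2.resize(b[185:245,285:375],None,fx=8,fy=8,interpolation=cv2.INTER_CUBIC)
for z in (0,10): 
    u=(proj("side",s["ee_pos"]+[0,0,z])[0]-[285,185]+.5)*8; cv2.drawMarker(im,tuple(u.astype(int)),(0,255,0),0,12)
cv2.imwrite("pics/z2.png",np.clip(im*1.6,0,255).astype(np.uint8))
```

```text
[ 480.7831406  -140.64818028   64.81136663] [-1.76646486e+01  1.86649843e+01  1.09630897e+02  7.64120453e-02
  5.17452428e+01 -3.09184286e+01]
```

View pics/z2.png

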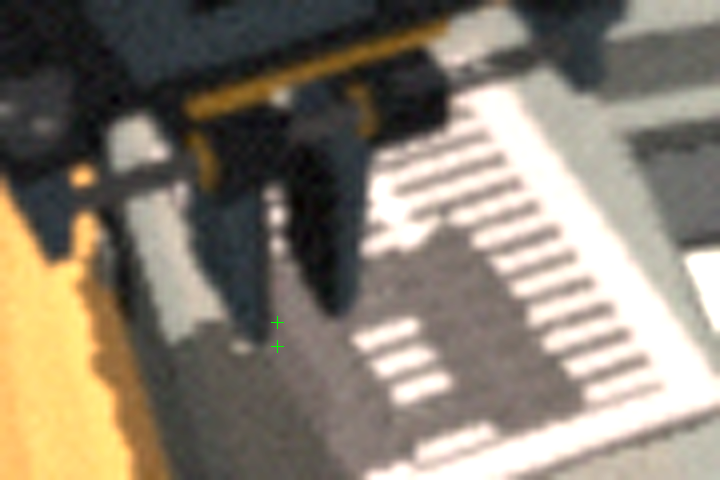

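>>> {"method": "drive_tool", "body": {
  "plan": [
    [0,0,0,0,0,-1,18],
    [0,0,0,0,0,-2,18],
    [0,0,0,0,0,-3,18],
    [0,0,0,0,0,-3,18]
  ]
}}

```text
time_s: 10.88
ee_pos: [480.7, -140.6, 61.7]
ee_rot: [102.4, 89.9, 115.6]
force: [0.3, 0.2, -0.6]
gripper_width: 18.0
```

>>> {"method": "drive_tool", "body": {
  "plan": [
    [0,0,0,0,0,-1,18],
    [0,0,0,0,0,-2,18],
    [0,0,0,0,0,-2,18]
  ]
}}

```text
time_s: 11.25
ee_pos: [480.6, -140.6, 59.6]
ee_rot: [108.2, 89.9, 121.4]
force: [-0.8, -0.5, 0.4]
gripper_width: 17.9
```

Run:
```python
from h import *
b=grab_frame("side")[:,:,::-1]
s=state();print(s["ee_pos"],s["force"],s["effort"].round(1))
for c in("side",):
    for l in ["grille","grille_front","grille_back","grille_bar"]:
        print(c,l,[(np.round(np.array(d["location"])*[640,400],1).tolist(),round(d["p"],2)) for d in place_of(c,l)][:4])
im=cv2.resize(b[185:245,285:375],None,fx=8,fy=8,interpolation=cv2.INTER_CUBIC)
u=(proj("side",s["ee_pos"])[0]-[285,185]+.5)*8; cv2.drawMarker(im,tuple(u.astype(int)),(0,255,0),0,12)
cv2.imwrite("pics/z3.png",np.clip(im*2.5,0,255).astype(np.uint8))
```

```text
[ 480.70766319 -140.62273902   59.67256861] [0.637301   0.24770076 0.72932322] [  0.  -37.  -18.3   0.    0.1  -0. ]
side grille [([205.1, 347.4], 0.84), ([238.0, 184.1], 0.55), ([360.2, 214.4], 0.39)]
side grille_front [([316.2, 227.3], 0.97), ([182.3, 348.3], 0.8), ([264.6, 186.4], 0.69)]
side grille_back [([236.2, 344.4], 0.84), ([364.2, 212.9], 0.7), ([222.5, 179.1], 0.69)]
side grille_bar [([319.1, 212.7], 0.92), ([256.4, 181.5], 0.81), ([181.9, 342.7], 0.58)]
```

View pics/z3.png

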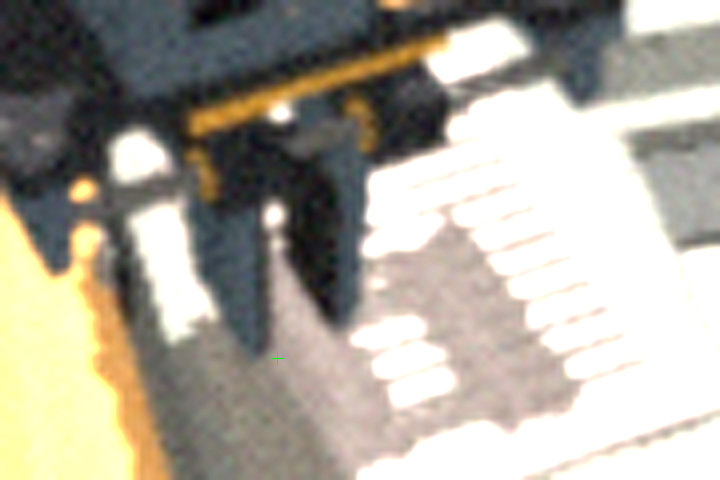

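>>> {"method": "drive_tool", "body": {
  "plan": [
    [0,0,0,0,0,-1,18],
    [0,0,0,0,0,-2,18],
    [0,0,0,0,0,-3,18],
    [0,0,0,0,0,-3,18]
  ]
}}

```text
time_s: 12.0
ee_pos: [480.7, -140.6, 56.6]
ee_rot: [105.4, 89.9, 118.7]
force: [-0.5, 0.1, -1.2]
gripper_width: 17.9
```

>>> {"method": "drive_tool", "body": {
  "plan": [
    [0,0,0,0,0,0,4],
    [0,0,0,0,0,0,4],
    [0,0,0,0,0,0,4],
    [0,0,0,0,0,0,4],
    [0,0,0,0,0,0,4]
  ]
}}

```text
time_s: 12.62
ee_pos: [480.7, -140.7, 56.6]
ee_rot: [105.4, 89.9, 118.6]
force: [0.2, -0.8, -0.6]
gripper_width: 10.2
```

Run:
```python
from h import *
for _ in range(3):
    s=state(); grab_frame("side"); print(s["ee_pos"].round(1),s["force"].round(1),s["torque"].round(2),s["gripper_width"])
```

```text
[ 480.7 -140.7   56.6] [ 0.2 -0.8 -0.6] [-0.15  0.01  0.03] 10.166485505411936
[ 480.7 -140.6   56.6] [ 0.2  0.  -0.2] [-0.18  0.04  0.04] 10.093404270371693
[ 480.7 -140.6   56.6] [ 0.1 -0.1  0.1] [-0.16  0.03  0.02] 9.698079980902076
```

The physical contacts now explain it. The reported TCP z reads about 18 mm below the true finger ends: nothing touched down to 56.6 mm, and the pads now close squarely on the 10 mm bar (10.1 mm). I'll work relative to this grasp: the reported TCP is 13 mm below the grille's underside. Lift, then align.

>>> {"method": "drive_tool", "body": {
  "plan": [
    [0,0,0,0,0,0,2],
    [0,0,0,0,0,0,2],
    [0,0,0,0,0,8,2],
    [0,0,0,0,0,16,2],
    [0,0,-4,3,4,24,2],
    [0,0,-8,8,8,28,2],
    [0,0,-11.5,13,11,30,2],
    [0,0,-11.5,13,11,30,2],
    [0,0,-11.5,13,11,30,2]
  ],
  "grip_force": 55
}}

```text
time_s: 13.9
ee_pos: [493.3, -129.6, 86.6]
ee_rot: [123.6, 89.9, 125.3]
force: [-0.2, -0.5, -3.0]
gripper_width: 9.7
```

```bash
cat >> h.py <<'E'
def G(bx,bz,tilt,by=0,dz=-13.4):
    "goal of the reported TCP for the grille's back-bottom edge at box (bx,by,bz)"
    goal(b2w(np.array([bx,by,bz])+R.from_euler("y",tilt,degrees=True).apply([-105,0,dz])),BOX[2],tilt)
E
python3 - <<'E'
from h import *
s=state();print(s["gripper_width"],s["force"],w2b(s["ee_pos"]))
G(20,90,12);G(88,60,12);G(88,52,12)
grab_frame("side")
for l in ["grille","grille_front","grille_back","grille_bar"]:
    print(l,[(np.round(np.array(d["location"])*[640,400],1).tolist(),round(d["p"],2)) for d in place_of("side",l)][:4])
t=w2b(s["ee_pos"]); print("expect o",proj("side",b2w(t+[50,0,13.4])),"front",proj("side",b2w(t+[-5,0,13.4])),"back",proj("side",b2w(t+[105,0,13.4])))
E
```

```text
9.744349741175181 [-0.17214695 -0.52428874 -3.02955579] [-107.8400984     0.84410222   86.62171269]
turn [-0.5 11.9  0. ] shift [22.4 -0.1 12.1] from [ 493.3 -129.6   86.6] q6 -17.9
turn [-0.5 11.9  0. ] shift [ 90.3   2.  -17.9] from [ 493.3 -129.6   86.6] q6 -17.9
turn [-0.5 11.9  0. ] shift [ 90.3   2.  -25.9] from [ 493.3 -129.6   86.6] q6 -17.9
grille [([207.0, 345.9], 0.96), ([343.7, 209.9], 0.65), ([237.5, 184.7], 0.62)]
grille_front [([263.5, 187.2], 0.87), ([182.0, 352.6], 0.61), ([319.2, 212.8], 0.58)]
grille_back [([223.8, 177.4], 0.87), ([234.9, 347.8], 0.82), ([366.2, 206.7], 0.79)]
grille_bar [([179.7, 342.8], 0.97), ([258.3, 183.8], 0.73), ([325.4, 204.4], 0.7)]
expect o [[344.71442172 209.43609312]] front [[321.44428721 213.34075566]] back [[367.6092983 205.5943978]]
```

>>> {"method": "drive_tool", "body": {
  "plan": [
    [0,6,0,10,0,10,2],
    [-0.5,12,0,22,0,13,2],
    [-0.5,12,0,40,1,10,2],
    [-0.5,12,0,60,1,3,2],
    [-0.5,12,0,80,2,-8,2],
    [-0.5,12,0,90,2,-18,2],
    [-0.5,12,0,90,2,-18,2],
    [-0.5,12,0,90,2,-18,2]
  ]
}}

```text
time_s: 15.15
ee_pos: [582.8, -127.8, 68.7]
ee_rot: [-179.7, 77.9, -178.0]
force: [0.1, -0.7, -3.0]
gripper_width: 9.4
```

```bash
cat > chk.py <<'E'
from h import *
import sys
dz=float(sys.argv[1]) if len(sys.argv)>1 else -13.4
s=state();C=R.from_euler("xyz",s["ee_rot"],degrees=True).as_matrix()
a=w2b(s["ee_pos"]); ax=R.from_euler("z",-BOX[2],degrees=True).apply(C[:,0]); t=np.degrees(np.arctan2(-ax[0],-ax[2]))
ry=R.from_euler("y",t,degrees=True); o=a-ry.apply([-50,0,dz])
print("w",s["gripper_width"].round(1),"F",s["force"].round(1),"T",s["torque"].round(2),"tcp box",a.round(1),"tilt",t.round(1),"back",(o+ry.apply([55,0,0])).round(1),"front",(o-ry.apply([55,0,0])).round(1))
grab_frame("side")
for l,v in (("grille",0),("grille_front",-55),("grille_back",55),("grille_bar",None)):
    p=o+ry.apply([v,0,0] if v is not None else [-50,0,25])
    e=proj("side",b2w(p))[0]
    d=[np.array(d["location"])*[640,400] for d in place_of("side",l)]
    d=[k.round(1) for k in d if np.linalg.norm(k-e)<30]
    print(l,"expected",e.round(1),"seen",d)
E
python3 chk.py; python3 -c "
from h import *
G(88,54,12);G(88,50,12);G(108,52,12)"
```

```text
turn [ 0.1 -0.1  0.1] shift [ 0.8  0.1 -6. ] from [ 582.8 -127.8   68.7] q6 -12.3
turn [ 0.1 -0.1  0.1] shift [  0.8   0.1 -10. ] from [ 582.8 -127.8   68.7] q6 -12.3
turn [ 0.1 -0.1  0.1] shift [20.8  0.8 -8. ] from [ 582.8 -127.8   68.7] q6 -12.3Traceback (most recent call last):
  File "chk.py", line 7, in <module>
    print("w",s["gripper_width"].round(1),"F",s["force"].round(1),"T",s["torque"].round(2),"tcp box",a.round(1),"tilt",t.round(1),"back",(o+ry.apply([55,0,0])).round(1),"front",(o-ry.apply([55,0,0])).round(1))
              ^^^^^^^^^^^^^^^^^^^^^^^^
AttributeError: 'float' object has no attribute 'round'
```

Lower gently to feel the seat.

>>> {"method": "drive_tool", "body": {
  "plan": [
    [0,0,0,0,0,-2,2],
    [0,0,0,0,0,-4,2],
    [0,0,0,0,0,-6,2],
    [0,0,0,0,0,-7,2],
    [0,0,0,0,0,-8,2],
    [0,0,0,0,0,-8,2]
  ]
}}

```text
time_s: 15.9
ee_pos: [582.8, -127.8, 60.7]
ee_rot: [-179.7, 77.9, -178.1]
force: [-0.8, -0.2, -3.7]
gripper_width: 9.8
```

```bash
sed -i 's/s\["gripper_width"\].round(1)/round(s["gripper_width"],1)/' chk.py; python3 chk.py
```

```text
w 9.8 F [-0.8 -0.2 -3.7] T [-0.06 -0.09  0.03] tcp box [-18.3  -0.1  60.7] tilt 12.1 back [87.1 -0.1 51.7] front [-20.4  -0.1  74.8]
grille expected [381.3 214.5] seen [array([381.7, 218.1])]
grille_front expected [359.9 214.8] seen [array([360.9, 217.1])]
grille_back expected [402.2 214.2] seen [array([401. , 216.2])]
grille_bar expected [364.6 207. ] seen [array([365.4, 205.5]), array([359.8, 200.6]), array([388.9, 219.1]), array([363.5, 236.8])]
```

>>> {"method": "drive_tool", "body": {
  "plan": [
    [0,0,0,0,0,-1,2],
    [0,0,0,0,0,-2,2],
    [0,0,0,0,0,-2,2]
  ]
}}

```text
time_s: 16.52
ee_pos: [582.9, -127.8, 59.7]
ee_rot: [-179.7, 77.9, -178.0]
force: [-0.7, 0.5, 4.1]
gripper_width: 10.0
```

>>> {"method": "drive_tool", "body": {
  "plan": [
    [0,0,0,0,0,-1,2],
    [0,0,0,0,0,-2,2],
    [0,0,0,0,0,-2,2]
  ]
}}

```text
time_s: 16.9
ee_pos: [582.9, -127.8, 59.6]
ee_rot: [-179.6, 78.0, -177.9]
force: [-2.4, 1.2, 9.7]
gripper_width: 9.5
```

>>> {"method": "drive_tool", "body": {
  "plan": [
    [0,0,0,0,0,1.5,2],
    [0,0,0,4,0,1.5,2],
    [0,0,0,8,0,1.2,2],
    [0,0,0,12,0,1,2],
    [0,0,0,15,0.5,1,2],
    [0,0,0,15,0.5,1,2]
  ]
}}

```text
time_s: 17.65
ee_pos: [598.2, -127.3, 60.4]
ee_rot: [-179.6, 78.0, -177.9]
force: [-1.0, 0.6, -2.7]
gripper_width: 9.9
```

```bash
python3 chk.py
```

```text
w 9.9 F [-1.   0.6 -2.7] T [-0.06 -0.04  0.02] tcp box [-2.9 -0.1 60.4] tilt 12.0 back [ 1.025e+02 -1.000e-01  5.160e+01] front [-5.  -0.1 74.5]
grille expected [387.5 213.5] seen [array([387.5, 217.8])]
grille_front expected [366.2 213.8] seen [array([368. , 213.8])]
grille_back expected [408.2 213.2] seen [array([408.8, 213.6])]
grille_bar expected [370.9 206. ] seen [array([371.8, 203.6]), array([363.4, 215.3])]
```

>>> {"method": "drive_tool", "body": {
  "plan": [
    [0,0,0,2,0,0,2],
    [0,0,0,4,0,0,2],
    [0,0,0,6,0.2,0,2],
    [0,0,0,7,0.2,0,2],
    [0,0,0,7,0.2,0,2]
  ]
}}

```text
time_s: 18.52
ee_pos: [604.8, -127.1, 60.6]
ee_rot: [-179.6, 78.0, -177.9]
force: [0.9, -0.1, -3.7]
gripper_width: 9.2
```

>>> {"method": "drive_tool", "body": {
  "plan": [
    [0,0,0,1,0,0,2],
    [0,0,0,2,0,0,2],
    [0,0,0,3,0,0,2],
    [0,0,0,3,0,0,2]
  ]
}}

```text
time_s: 19.02
ee_pos: [606.0, -127.4, 60.7]
ee_rot: [-179.6, 77.7, -177.8]
force: [-5.1, -1.2, -0.6]
gripper_width: 9.8
```

>>> {"method": "drive_tool", "body": {
  "plan": [
    [0,-1,0,0,0,-1.8,2],
    [0,-2,0,0,0,-3.7,2],
    [0,-3,0,0,0,-5.5,2],
    [0,-4,0,0,0,-7.4,2],
    [0,-4,0,0,0,-7.4,2]
  ]
}}

```text
time_s: 19.65
ee_pos: [605.7, -127.5, 53.3]
ee_rot: [-178.5, 81.7, -176.8]
force: [-1.3, -0.3, -2.9]
gripper_width: 9.6
```

```bash
python3 chk.py
```

```text
w 9.6 F [-1.3 -0.3 -2.9] T [-0.09  0.51  0.14] tcp box [ 4.6 -0.5 53.3] tilt 8.3 back [110.5  -0.5  51.4] front [ 1.6 -0.5 67.2]
grille expected [390.3 214.2] seen [array([391.3, 214.3])]
grille_front expected [368.7 215.6] seen [array([367.4, 215.3])]
grille_back expected [411.4 212.8] seen [array([410.9, 212.4]), array([391.5, 215.5])]
grille_bar expected [372.9 207.8] seen [array([376.4, 205.2])]
```

>>> {"method": "drive_tool", "body": {
  "plan": [
    [0,-1,0,0.5,0,-1.8,2],
    [0,-2,0,0.7,0,-3.6,2],
    [0,-3,0,0.7,0,-5.5,2],
    [0,-4,0,0.7,0,-7.3,2],
    [0,-4,0,0.7,0,-7.3,2]
  ]
}}

```text
time_s: 20.52
ee_pos: [606.9, -128.0, 47.3]
ee_rot: [-174.4, 85.8, -172.6]
force: [-3.3, -1.2, 5.5]
gripper_width: 9.4
```

```bash
python3 chk.py
```

```text
w 9.4 F [-3.3 -1.2  5.5] T [-0.47  1.37  0.56] tcp box [ 5.8 -1.1 47.3] tilt 4.2 back [111.5  -1.1  53. ] front [ 1.8 -1.1 61. ]
grille expected [390.5 215. ] seen [array([389.1, 213.5])]
grille_front expected [368.7 217.6] seen [array([367.8, 215.5])]
grille_back expected [411.9 212.5] seen [array([409.6, 212. ])]
grille_bar expected [372.1 209.8] seen [array([372.3, 208.8])]
```

The front finger is likely touching the deck edge, so release, rise, close the fingers and press on the bar top.

>>> {"method": "drive_tool", "body": {
  "plan": [
    [0,0,0,0,0,0.5,13],
    [0,0,0,0,0,1,14],
    [0,0,0,0,0,3,16],
    [0,0,0,0,0,10,18],
    [0,0,0,0,0,22,18],
    [0,-4,0,0,0,42,18],
    [0,-4,0,2,0,42,0],
    [0,-4,0,2,0,42,0],
    [0,-4,0,2,0,42,0]
  ],
  "grip_force": 10
}}

```text
time_s: 21.9
ee_pos: [608.9, -127.9, 88.4]
ee_rot: [-122.4, 89.4, -120.6]
force: [-0.1, -0.4, -0.3]
gripper_width: 0.7
```

```bash
python3 chk.py; python3 look.py b
python3 - <<'E'
from h import *
grab_frame("top")
for l in ["grille_front","grille_back","grille_bar","grille"]:
    print(l,[(np.round(np.array(d["location"])*[640,400],1).tolist(),round(d["p"],2)) for d in place_of("top",l)][:4])
E
```

```text
w 0.7 F [-0.1 -0.4 -0.3] T [-0.07  0.04  0.02] tcp box [ 7.7 -1.  88.4] tilt 0.3 back [112.8  -1.  101.2] front [  2.8  -1.  101.9]
grille expected [392.8 201.5] seen [array([388.9, 217.4])]
grille_front expected [370.2 205.2] seen [array([369.8, 217.4])]
grille_back expected [414.9 197.9] seen [array([410.5, 209.4])]
grille_bar expected [373.1 197. ] seen [array([373.1, 206.8])]
0.5232933773919979 [0.1 0.4 0.9] TCP box [ 7.7 -1.  88.8]
grille_front [([267.2, 248.5], 0.96), ([420.2, 327.8], 0.8), ([346.9, 161.2], 0.68)]
grille_back [([242.5, 280.1], 0.69), ([427.4, 289.4], 0.59)]
grille_bar [([267.7, 253.1], 0.88), ([427.9, 327.1], 0.62), ([347.5, 159.2], 0.49)]
grille [([425.7, 309.7], 0.85), ([253.5, 264.3], 0.83), ([346.4, 140.6], 0.46)]
```

View pics/b.png

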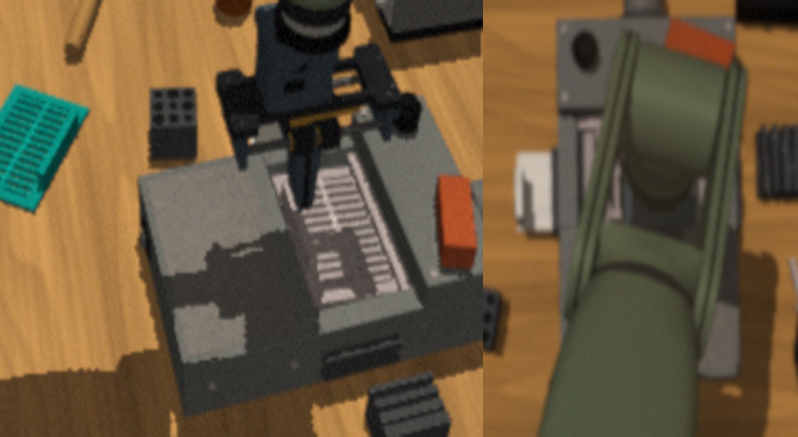

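The grille lies in the well with its back edge at the lip and the fingers over the bar, crop (305,205). Pressing down now.

>>> {"method": "drive_tool", "body": {
  "plan": [
    [0,0,0,0.5,1,-8,0],
    [0,0,0,0.5,1,-14,0],
    [0,0,0,0.5,1,-18,0],
    [0,0,0,0.5,1,-20,0],
    [0,0,0,0.5,1,-22,0],
    [0,0,0,0.5,1,-22,0]
  ]
}}

```text
time_s: 23.25
ee_pos: [609.3, -127.0, 67.2]
ee_rot: [-114.3, 89.4, -112.6]
force: [-0.3, -0.7, 0.3]
gripper_width: 0.5
```

>>> {"method": "drive_tool", "body": {
  "plan": [
    [0,0,0,0,0,-2,0],
    [0,0,0,0,0,-4,0],
    [0,0,0,0,0,-5,0],
    [0,0,0,0,0,-5,0]
  ]
}}

```text
time_s: 23.75
ee_pos: [609.4, -127.1, 63.6]
ee_rot: [-110.0, 89.4, -108.3]
force: [-1.6, -1.1, 6.9]
gripper_width: 0.6
```

>>> {"method": "drive_tool", "body": {
  "plan": [
    [0,0,0,0,0,-2,0],
    [0,0,0,0,0,-3,0],
    [0,0,0,0,0,-3.5,0],
    [0,0,0,0,0,-3.5,0]
  ]
}}

```text
time_s: 24.25
ee_pos: [609.2, -127.1, 62.3]
ee_rot: [-107.6, 89.4, -105.9]
force: [-4.1, 1.0, 11.8]
gripper_width: 0.2
```

>>> {"method": "drive_tool", "body": {
  "plan": [
    [0,0,0,0,0,-2,0],
    [0,0,0,0,0,-3,0],
    [0,0,0,0,0,-4,0],
    [0,0,0,0,0,-4,0]
  ]
}}

```text
time_s: 24.75
ee_pos: [608.7, -127.2, 58.0]
ee_rot: [-112.7, 89.4, -110.9]
force: [-2.0, 0.1, 2.9]
gripper_width: 0.4
```

>>> {"method": "drive_tool", "body": {
  "plan": [
    [0,0,0,0,0,-2,0],
    [0,0,0,0,0,-4,0],
    [0,0,0,0,0,-5,0],
    [0,0,0,0,0,-5,0]
  ]
}}

```text
time_s: 25.25
ee_pos: [608.8, -127.1, 53.1]
ee_rot: [-112.3, 89.4, -110.6]
force: [-1.0, 0.2, 2.3]
gripper_width: 0.3
```

```bash
python3 chk.py|tail -4
python3 - <<'E'
from h import *
for n,x in(("o",56.5),("front",1.5),("back",111.5)): print(n,proj("side",b2w([x,0,50])).round(1),end=" ")
print(proj("side",b2w([6.5,0,75])))
E
```

```text
grille expected [391.2 212. ] seen [array([390.5, 219.7])]
grille_front expected [369.1 215.7] seen [array([368.1, 221.4])]
grille_back expected [412.9 208.3] seen [array([411.1, 210.2])]
grille_bar expected [371.9 207.8] seen [array([373. , 211.5])]
o [[390.1 216.8]] front [[368.2 220.6]] back [[411.6 213. ]] [[370.86396245 212.81478006]]
```

>>> {"method": "drive_tool", "body": {
  "plan": [
    [0,0,0,0,0,-1,0],
    [0,0,0,0,0,-2,0],
    [0,0,0,0,0,-3,0],
    [0,0,0,0,0,-3,0]
  ]
}}

```text
time_s: 26.0
ee_pos: [608.8, -127.2, 53.0]
ee_rot: [-104.8, 89.4, -103.1]
force: [-3.9, 1.2, 16.8]
gripper_width: 0.4
```

The grille snapped down and sits solid: the tip went from 63.6 to 53.0 mm and then met 17 N, and the front edge is seen at its seated pixel. Now back off and go to the damper.

>>> {"method": "drive_tool", "body": {
  "plan": [
    [0,0,0,0,0,15,0],
    [0,0,0,0,0,40,0],
    [0,0,0,0,0,75,20],
    [0,0,0,0,0,75,40]
  ]
}}

```text
time_s: 26.5
ee_pos: [611.1, -127.7, 131.1]
ee_rot: [-71.5, 89.3, -69.7]
force: [-0.0, 0.0, -0.3]
gripper_width: 17.8
```

Run:
```python
from h import *
goal(b2w([35,162,100]),BOX[2]+90)
grab_frame("side")
for l in ["grille_front","grille_back","grille_bar","grille","damper_pull"]:
    print(l,[(np.round(np.array(d["location"])*[640,400],1).tolist(),round(d["p"],2)) for d in place_of("side",l)][:4])
print(proj("side",b2w([35,162,80])),proj("top",b2w([35,162,80])))
```

```text
turn [  0.7  -0.3 -89.9] shift [ 19.9 163.6 -31.1] from [ 611.1 -127.7  131.1] q6 -14.0
grille_front [([368.3, 218.7], 0.94), ([262.7, 185.5], 0.73), ([183.0, 350.3], 0.59), ([408.7, 211.1], 0.16)]
grille_back [([411.1, 214.5], 0.98), ([443.1, 211.7], 0.73), ([237.6, 346.0], 0.67), ([223.3, 178.9], 0.65)]
grille_bar [([255.1, 180.5], 0.83), ([178.6, 340.7], 0.8), ([372.3, 209.3], 0.7), ([410.7, 211.9], 0.44)]
grille [([390.7, 220.7], 0.97), ([242.3, 182.2], 0.72)]
damper_pull [([363.5, 161.8], 0.75)]
[[362.85951954 166.46014548]] [[286.90575105 148.8488424 ]]
```

>>> {"method": "drive_tool", "body": {
  "plan": [
    [0,0,-10,2,18,0,40],
    [0,0,-20,5,36,0,40],
    [0,0,-30,7,54,0,40],
    [0,0,-40,9,72,0,40],
    [0,0,-50,11,90,0,40],
    [0,0,-60,14,108,0,40],
    [0,0,-70,16,126,0,40],
    [0,0,-80,18,144,-10,40],
    [0,0,-90,20,163,-20,40],
    [0.7,-0.3,-90,20,163.5,-31,40]
  ]
}}

```text
time_s: 28.05
ee_pos: [628.0, 37.9, 94.3]
ee_rot: [175.5, 89.4, 87.3]
force: [0.7, -1.3, -0.1]
gripper_width: 40.5
```

Run:
```python
from h import *
goal(b2w([35,162,60]),BOX[2]+90)
```

```text
turn [-0.6  0.   0. ] shift [  3.   -1.9 -34.3] from [628.   37.9  94.3] q6 90.0
```

>>> {"method": "drive_tool", "body": {
  "plan": [
    [-0.6,0,0,3,-2,-10,40],
    [-0.6,0,0,3,-2,-20,40],
    [-0.6,0,0,3,-2,-30,40],
    [-0.6,0,0,3,-2,-40,40],
    [-0.6,0,0,3,-2,-50,40],
    [-0.6,0,0,3,-2,-58,40],
    [-0.6,0,0,3,-2,-58,40]
  ]
}}

```text
time_s: 28.92
ee_pos: [630.5, 35.8, 35.5]
ee_rot: [-51.2, 89.9, -139.4]
force: [-0.5, 0.3, 0.3]
gripper_width: 39.8
```

>>> {"method": "drive_tool", "body": {
  "plan": [
    [0,0,0,0,0,0,4],
    [0,0,0,0,0,0,4],
    [0,0,0,0,0,0,4],
    [0,0,0,0,0,0,4],
    [0,0,0,0,0,0,4],
    [0,0,0,0,0,0,4]
  ],
  "grip_force": 20
}}

```text
time_s: 29.68
ee_pos: [630.7, 36.1, 35.8]
ee_rot: [-41.7, 90.0, -129.9]
force: [-0.2, 2.6, 1.9]
gripper_width: 9.9
```

Run:
```python
from h import *
im=grab_frame("side")[:,:,::-1]
for k in range(3):
  grab_frame("side")
  for l in ["grille_front","grille_back","grille_bar","grille"]:
    print(l,[(np.round(np.array(d["location"])*[640,400],1).tolist(),round(d["p"],2)) for d in place_of("side",l) if 300<d["location"][0]*640<440][:3])
x,y,k=340,180,7
c=cv2.resize(im[y:y+75,x:x+110],None,fx=k,fy=k,interpolation=cv2.INTER_CUBIC)
def dr(l,col):
    u=((proj("side",b2w(np.array(l,float)))-[x,y]+.5)*k).astype(int); cv2.polylines(c,[u],True,col,1)
dr([[2.5,-50,75],[12.5,-50,75],[12.5,50,75],[2.5,50,75]],(255,255,0)) # bar seated
dr([[2.5,-50,86],[12.5,-50,86],[12.5,50,86],[2.5,50,86]],(0,0,255)) # bar on catches
dr([[0,-115,70],[0,115,70]],(0,255,0))
cv2.imwrite("pics/fin.png",np.clip(c*1.3,0,255).astype(np.uint8))
```

```text
grille_front [([367.2, 225.1], 0.67)]
grille_back [([412.7, 213.0], 0.84)]
grille_bar [([373.0, 211.6], 0.6), ([365.3, 232.8], 0.28)]
grille [([391.4, 220.5], 0.9)]
grille_front [([365.3, 223.1], 0.86)]
grille_back [([411.8, 213.3], 0.79)]
grille_bar [([372.5, 207.9], 0.8)]
grille [([389.4, 218.1], 0.65)]
grille_front [([367.4, 222.8], 0.58), ([372.2, 211.8], 0.42)]
grille_back [([412.5, 215.2], 0.79), ([366.5, 231.3], 0.21)]
grille_bar [([373.4, 211.5], 0.65), ([362.3, 315.2], 0.5)]
grille [([389.6, 216.5], 0.63), ([362.0, 314.2], 0.22), ([415.0, 213.7], 0.16)]
```

View pics/fin.png

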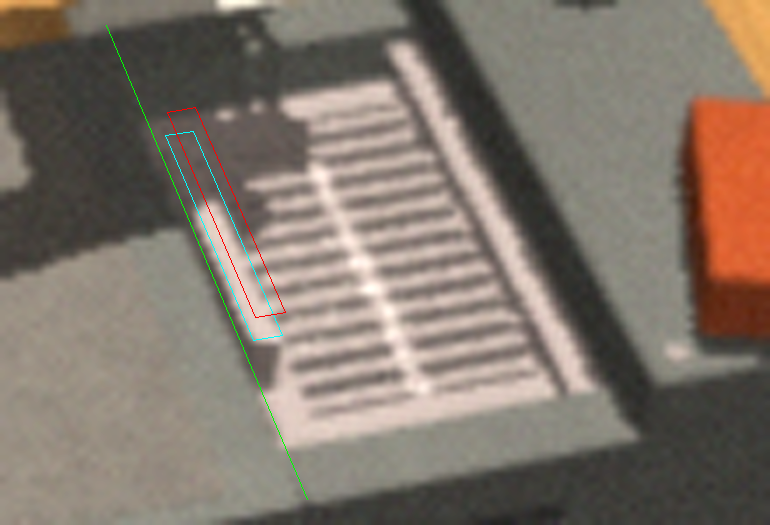

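The bar top lies on the seated outline (cyan), not the on-catches one (red). Draw the damper now.

>>> {"method": "drive_tool", "body": {
  "plan": [
    [0,0,0,0,8,0,4],
    [0,0,0,-0.5,16,0,4],
    [0,0,0,-1,26,0,4],
    [0,0,0,-1,36,0,4],
    [0,0,0,-1.5,46,0,4],
    [0,0,0,-2,54,0,4],
    [0,0,0,-2,60,0,4],
    [0,0,0,-2,63,0,4],
    [0,0,0,-2,63,0,4]
  ],
  "grip_force": 30
}}

```text
time_s: 31.6
ee_pos: [628.1, 94.0, 35.7]
ee_rot: [-13.3, 89.4, -101.4]
force: [-1.6, -17.6, 6.1]
gripper_width: 9.8
```

>>> {"method": "drive_tool", "body": {
  "plan": [
    [0,0,0,0,0,0,4],
    [0,0,0,0,0,0,30],
    [0,0,0,0,0,0,36],
    [0,0,0,0,0,0,36],
    [0,0,0,0,0,20,36],
    [0,0,0,0,0,50,36],
    [0,0,0,0,0,90,36],
    [0,0,0,0,0,140,36],
    [0,0,0,-20,20,180,36]
  ]
}}

```text
time_s: 32.72
ee_pos: [609.0, 113.7, 217.3]
ee_rot: [-3.0, 89.5, -91.2]
force: [-0.2, 0.0, 0.1]
gripper_width: 36.0
```

Run:
```python
from h import *
for c in("side","top"):
  for k in range(2):
    grab_frame(c)
    print(c,[(np.round(np.array(d["location"])*[640,400],1).tolist(),round(d["p"],2)) for d in place_of(c,"damper_pull")][:2],proj(c,b2w([35,222,80])),proj(c,b2w([35,162,80])))
  for l in ["grille_front","grille_back","grille_bar","grille"]:
    print(l,[(np.round(np.array(d["location"])*[640,400],1).tolist(),round(d["p"],2)) for d in place_of(c,l) if 330<d["location"][0]*640<420][:2])
for n in "dapping_block swage_block hammer pliers jar movement compound_bar loupe".split():
    d=place_of("side",n); print(n,[(np.array(d[0]["location"])*[640,400]).round(0)] if d else None)
s=state(); print(s["force"],s["ee_pos"],s["time_s"])
```

```text
side [([354.0, 151.4], 0.56), ([313.1, 183.0], 0.41)] [[356.40885317 152.42157301]] [[362.85951954 166.46014548]]
side [([355.7, 153.9], 0.82)] [[356.40885317 152.42157301]] [[362.85951954 166.46014548]]
grille_front [([369.2, 222.9], 0.76)]
grille_back [([410.9, 214.5], 0.61)]
grille_bar [([375.0, 209.0], 0.72)]
grille [([389.2, 217.1], 0.86), ([338.8, 132.9], 0.63)]
top [([267.7, 152.1], 0.86)] [[264.52699284 148.91294557]] [[286.90575105 148.8488424 ]]
top [([265.9, 149.5], 0.87), ([346.6, 126.3], 0.35)] [[264.52699284 148.91294557]] [[286.90575105 148.8488424 ]]
grille_front [([348.7, 162.8], 0.79)]
grille_back [([348.5, 118.7], 0.68)]
grille_bar [([344.8, 157.6], 0.74)]
grille [([342.7, 141.9], 0.66)]
dapping_block [array([314., 183.])]
swage_block [array([420., 289.])]
hammer [array([276., 129.])]
pliers [array([360., 311.])]
jar [array([337., 133.])]
movement [array([325., 382.])]
compound_bar [array([442., 216.])]
loupe [array([421., 173.])]
[-0.18354164 -0.0684735  -0.38743933] [608.08615258 114.04077353 215.68117787] 33.925
```

Run:
```python
from h import *
a=cv2.imread("pics/top0.png")
for k in range(2):
    b=np.ascontiguousarray(grab_frame("top")[:,:,::-1]); 
    for (x0,x1) in ((281,290),(281,294)):
        t=a[136:166,x0:x1]; r=cv2.matchTemplate(b[130:172,250:300],t,cv2.TM_CCOEFF_NORMED)
        _,v,_,m=cv2.minMaxLoc(r); row=r[m[1]]; i=m[0]
        sub=i+(row[i-1]-row[i+1])/(2*(row[i-1]-2*row[i]+row[i+1])) if 0<i<len(row)-1 else i
        s=x0-(250+sub); print("shift px",round(s,2),"score",round(v,2),"mm",round(s*60/22.38,1))
    g=cv2.cvtColor(b,cv2.COLOR_BGR2GRAY); print(g[150,256:306].tolist())
print(cv2.cvtColor(a,cv2.COLOR_BGR2GRAY)[150,256+22:306].tolist())
```

```text
shift px 1.4 score 0.56 mm 3.8
shift px 0.98 score 0.55 mm 2.6
[28, 28, 30, 30, 32, 46, 79, 126, 167, 188, 183, 152, 103, 79, 82, 88, 105, 142, 180, 187, 160, 111, 76, 74, 107, 150, 179, 194, 198, 197, 198, 197, 195, 195, 194, 194, 194, 192, 192, 191, 192, 192, 192, 193, 191, 178, 144, 95, 69, 74]
shift px 1.42 score 0.55 mm 3.8
shift px 1.04 score 0.54 mm 2.8
[28, 29, 29, 29, 34, 45, 79, 125, 166, 187, 184, 152, 105, 78, 83, 90, 103, 142, 180, 188, 162, 112, 75, 75, 108, 150, 180, 194, 197, 197, 197, 197, 196, 196, 194, 193, 192, 193, 193, 193, 193, 191, 191, 193, 189, 178, 144, 95, 68, 71]
[112, 112, 113, 112, 112, 116, 127, 151, 171, 166, 137, 96, 76, 79, 92, 126, 162, 175, 177, 176, 178, 177, 176, 162, 130, 84, 60, 65]
```

The pixel shift gives about 56–57 mm, close to the 54 mm limit, so re-grip and pull once more to be sure it is at the stop.

>>> {"method": "drive_tool", "body": {
  "plan": [
    [0,0,0,20,-20,-20,36],
    [0,0,0,20,-20,-70,36],
    [0,0,0,20,-20,-120,36],
    [0,0,0,20,-20,-150,36],
    [0,0,0,20,-20,-172,36],
    [0,0,0,20,-20,-180,36],
    [0,0,0,20,-20,-180,4],
    [0,0,0,20,-20,-180,4],
    [0,0,0,20,-20,-180,4],
    [0,0,0,20,-20,-180,4]
  ]
}}

```text
time_s: 35.28
ee_pos: [628.9, 93.8, 36.7]
ee_rot: [0.6, 89.4, -87.4]
force: [0.0, -1.2, 2.7]
gripper_width: 10.3
```

>>> {"method": "drive_tool", "body": {
  "plan": [
    [0,0,0,0,2,0,4],
    [0,0,0,0,4,0,4],
    [0,0,0,0,6,0,4],
    [0,0,0,0,6,0,4],
    [0,0,0,0,6,0,4]
  ]
}}

```text
time_s: 35.9
ee_pos: [628.9, 93.7, 36.7]
ee_rot: [-2.3, 88.9, -90.1]
force: [0.6, -17.2, 0.2]
gripper_width: 10.3
```

It holds at 17 N without moving, against about 2.5 N running friction, so it is at its stop. Withdraw and hand in.

>>> {"method": "drive_tool", "body": {
  "plan": [
    [0,0,0,0,0,0,4],
    [0,0,0,0,0,0,30],
    [0,0,0,0,0,0,36],
    [0,0,0,0,0,0,36],
    [0,0,0,0,0,20,36],
    [0,0,0,0,0,50,36],
    [0,0,0,0,0,90,36],
    [0,0,0,0,0,140,36],
    [0,0,0,0,0,160,36],
    [0,0,0,0,0,160,36]
  ]
}}

```text
time_s: 37.15
ee_pos: [629.8, 94.2, 198.6]
ee_rot: [9.7, 88.9, -78.1]
force: [0.4, -0.1, -0.8]
gripper_width: 35.6
```

Run:
```python
from h import *
b=grab_frame("top"); print(b[150,256:276].mean(1).astype(int).tolist())
grab_frame("side")
for l in ["grille_front","grille_back","grille_bar","damper_pull"]:
    print(l,[(np.round(np.array(d["location"])*[640,400],1).tolist(),round(d["p"],2)) for d in place_of("side",l) if 330<d["location"][0]*640<420][:2])
print(state()["force"],state()["ee_pos"]); print(env.job_done())
```

```text
[87, 76, 61, 59, 72, 86, 86, 78, 60, 39, 30, 29, 29, 38, 58, 80, 102, 143, 182, 195]
grille_front [([365.5, 220.6], 0.71)]
grille_back [([414.2, 212.5], 0.74)]
grille_bar [([372.6, 210.8], 0.75)]
damper_pull [([354.9, 151.4], 0.71)]
[-0.73872449 -0.00772996  0.15932912] [628.18566376  93.64896662 195.12093111]
the job is handed in; nothing more can be done
None
```

The grille is back in the well and snapped under the catches, and the damper is drawn out to its stop. I handed the job in at about 37 s of the 67 s allowed. No verdict was reported.

**Grille:** I gripped it by its bar, turned it square, slid its back edge under the lip and pressed the front down. It snapped at about 12 N, dropped about 10 mm and then met 17 N solid. In the last clear picture the bar top lay on the outline expected for a seated grille, and the network's grille points agreed to about 3 pixels.

**Damper:** After the grille was in, I pulled the slide out and then gripped it again and pulled once more. It did not move at 17 N, against about 2.5 N to slide it. The hand travelled 57.9 mm.

**Checks that failed or disagreed:**
- The first grip closed on nothing. The reported tool height reads about 20 mm lower than where the finger ends really were, so I worked from contact and from the grasp itself after that.
- The camera put the damper travel at only about 56 to 57 mm, not the full 60. I relied on the second pull to judge it at its stop.
- The networks' readings of the grille's points vary by up to about 4 pixels from picture to picture.
- I did not compare the other objects closely before and after. They were all found, and nothing suggested that any had been touched.

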